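# Set the solvent selector and start the pump

## Task

Push the black lever of the solvent selector round with a fingertip until it points at the middle of the blue-capped inlet. Only then press the green start button fully down, and let it come up again. Push gently and never take the lever between the fingers; leave the beaker, bottle, jar and pipette where they are.

Things in the scene. Friction and masses are not known exactly. Their poses are not given: they have to be found in the camera images.
- valve: Solvent selector fixed to the bench: round aluminium plate, radius 125 mm, 20 mm thick, with a white round body of radius 45 mm in the middle, its top 50 mm above the bench. Origin on the lever's turning axis at bench height; x axis to the middle of the lever's sweep. Four inlets stand 105 mm from the axis, 36 and 78 degrees either side of x; which colour stands where changes.
- lever: Black pointer lever, white line on top. Turns level about its origin (on the axis, at its underside, 52 mm above the bench), 92 degrees either side of the valve's x axis; starts within 26 degrees of it. x axis along the lever to its tip, z up. Hub radius 22, 24 mm high; arm 14 mm wide, 52 to 72 mm above the bench, tip 85 mm from the axis. Stays where left; 2 N at 60 mm turns it.
- lever_aim (a point): The point where the lever points: on the lever's line, 105 mm from the turning axis (20 mm beyond the tip), 62 mm above the bench. It lies over an inlet's middle when the lever points at that inlet.
- port_blue: The inlet with the blue cap: an upright round fitting, radius 13 mm, 25 mm high, fixed on the valve plate, its top 45 mm above the bench, lower than the lever. Origin at the centre of its foot (20 mm above the bench).
- port_red: Inlet with a red cap, same shape; not wanted.
- port_yellow: Inlet with a yellow cap, same shape; not wanted.
- port_white: Inlet with a white cap, same shape; not wanted.
- start_box: Grey start box fixed to the bench, 90 x 90 mm, 45 mm high, with the start button on top. Origin at the centre of its underside.
- start_top (a point): Centre of the top of the green start button (radius 17 mm), which is pressed straight down. It moves with the button.
- start (a joint): Travel of the start button in m: 0 when up, 0.006 fully down. A spring brings it back up; fully down takes about 5 N.
- beaker: Loose empty glass beaker, radius 38 mm, 90 mm high, open at the top. Origin at the centre of its underside. To be left alone.
- bottle: Loose white plastic bottle with a blue cap, radius 28 mm, 110 mm high. Origin at the centre of its underside. To be left alone.
- jar: Loose amber jar with a black cap, radius 30 mm, 85 mm high. Origin at the centre of its underside. To be left alone.
- pipette: Loose white and blue hand pipette lying on the bench, about 240 mm long, 24 mm thick. Origin near its middle at bench height, x axis towards its tip. To be left alone.
Things that resemble listed ones, but are neither listed nor needed, are in the scene too. Leave any pink or turquoise look-alike of the start_box alone.

How it is judged:
By the outcome, as a careful person would: the job done as asked, in the order asked, and still so for the second after the job is handed in, with the robot touching nothing.
It also fails if it takes over 51 s, if anything falls off the work surface, if the arm or the gripper's body presses on something with over 40 N, if the wrist force passes 120 N, or if a joint passes its speed limit or range.

## Robot

A 7-joint arm with a two-finger parallel gripper is mounted at the origin on the work surface. World frame = base frame: x ahead of the robot, y to its left, z up, the work surface at z = 0. Lengths are in m, angles in rad, forces in N, time in s.
With the tool pointing down it reaches from about 0.425 to 1.025 m from the base axis. Payload 9.4 kg.
Tool frame: the origin (TCP) lies midway between the tips of the shut fingers; the grasp point (between the pads) lies 19 mm behind it; z points along the fingers, y is the line along which they close (so a half turn about z gives the same grasp; the last joint's range is limited). The gripper opens to 85 mm and grips with 20 to 120 N. Pads are 22 mm wide; open, the fingers measure 114 mm over their backs; the gripper's body (76 mm by 85 mm) begins 54 mm behind the grasp point. The pads swing forward as they close: fully open they stand 13 mm farther back than shut.
Start: joints at [-1.205, 0.599, -0.003, 1.599, 0.002, 0.943, -0.08], TCP at [0.311, 0.655, 0.231] pointing down, gripper open.
Joint ranges: [-2.57, 2.57], [-0.35, 1.97], [-1.29, 1.29], [0.11, 2.56], [-1.05, 4.19], [0.11, 1.86], [-2.63, 2.63]. Speed limits (rad/s): [2.22, 2.22, 3.01, 3.01, 3.14, 3.14, 3.14].

## Interface

Orientations are given as [roll, pitch, yaw] about the fixed x, y, z axes, in that order (R = Rz(yaw) Ry(pitch) Rx(roll)).
In Python, from workcell import * gives the robot as it stands. The module is installed in compiled form; this text tells all that it offers.
- The arm moves only by the tool arm_command, never from a script. Its argument "series" is one flat list of numbers, 7 for each row, row after row: the turn, a rotation vector about the tool's x, y, z in rad, then the shift along the tool's x, y, z in m, then the finger opening in m, from 0 to 0.0854. In form: [ax, ay, az, x, y, z, jaw, ax, ay, az, x, y, z, jaw, ...]. A call has 1 to 20 rows; each row shifts and turns the commanded pose from where the row before left it, along the tool's axes as they then stand; what a row does not reach is not made up. A row lasts 1/10 s, in which the tool goes at most 50 mm and 8.59 degrees, less where a joint would pass 70% of its speed; a pose out of reach is approached as far as the arm can. A call with a gripper value outside its range is refused whole. The fingers move at their own pace and stop on an object; the grip force is fixed at half the most. Time passes only in rows, so rows that do not move let the fingers close. It gives the time, the measured TCP pose, the force, the opening and the grip force at its end, in the units of the state.
- get_obs(): the state, without advancing time (a new reading comes with each control period).
- snapshot(name): name is "scene" or "top" or "wrist"; returns the picture (480x640x3 uint8, red, green, blue); there is no depth.
- get_calibration(name): a dict with "vertical_fov" (degrees; the focal length in pixels is half the picture's height over the tangent of half this angle, whatever the lens; pixels are square), "cx", "cy" (the principal point, pixels), "R" (3x3) and "t" (3): a world point X has camera coordinates R X + t; the wrist camera has in their place "tool_from_camera" (4x4, takes a point from camera to tool coordinates, whose origin is the TCP and whose axes are the flange's). Camera axes: x right, y down, z forward; pixel columns grow to the right and rows downward; lengths in m; the calibration is good to about 2 mm. The wrist camera is an equidistant fisheye: a pixel r from the principal point sees the ray r / f radians off the axis. A picture is of the moment at which its call begins: read the wrist's pose just before it. get_calibration takes no time and is no camera call.
- sign_off(): hands the job in; it is judged then, once.
The state is a dict: "clock": time; "joint_pos": joint angles; "dq": joint speeds; "joint_efforts": joint torques, N m; "eef_pos": TCP position; "ee_rot": TCP orientation; "contact_force": force on the tool from outside, world axes, zero at the start; "moment": the same for the moment, N m; "gripper_width": opening from 0.0 (shut) to 1.0 (fully open); "finger_force": force on a finger pad.
Only numpy, scipy, OpenCV 4.12 (cv2) and the standard library are available. Lean on these libraries where they do the work, as an engineer would, in place of code of your own. Each camera call takes 0.05 s, during which the arm holds its last target. There are 200 camera calls.

## Working session

There is one attempt and no reset: what is moved stays moved. The work goes in short steps, Python scripts to look and compute and a tool call to move; the robot and the scene stay as the last step left them, time stands still between calls to the robot, and variables do not carry over. Pictures are saved under pics/ and viewed, at most 10 in all, crops included, and the job is handed in when it is done.

Besides the shell and the picture viewer there is one more tool, called after "Emit:" as a command line: name --argument value ..., lists and objects as JSON in quotes. arm_command: Moves the arm, as the interface text tells. Its arguments: {"type":"object","properties":{"series":{"type":"array","items":{"type":"number"}}},"required":["series"]}

```bash
mkdir -p pics
python3 - <<'E'
from workcell import *
import cv2,numpy as np
o=get_obs();print(o)
for n in("scene","top"):
    cv2.imwrite(f"pics/{n}.png",cv2.cvtColor(snapshot(n),cv2.COLOR_RGB2BGR));c=get_calibration(n);print(n,c)
print(get_calibration("wrist"))
E
```

```text
{'clock': 0.0, 'joint_pos': array([-1.20471389,  0.6001001 , -0.00256002,  1.60014474,  0.00182353,
        0.94290682, -0.07979663]), 'dq': array([-1.02578134e-03,  1.16097459e-03,  1.78795666e-04,  7.79301648e-04,
        1.29757499e-03,  2.16571235e-04,  8.03854386e-05]), 'joint_efforts': array([-1.87481630e-03, -7.76444793e+01,  1.56373356e+00, -2.58033961e+01,
        1.21403337e-02,  8.60037748e-03,  1.80053280e-05]), 'eef_pos': array([0.31043556, 0.65464234, 0.2304295 ]), 'ee_rot': array([-3.14004315e+00,  1.52343811e-04,  2.69889992e+00]), 'contact_force': array([ 0.30246339, -0.10591214,  0.31717936]), 'moment': array([-0.02287066,  0.00931515,  0.04598458]), 'finger_force': 0.0, 'gripper_width': 1.000143200005457}
scene {'vertical_fov': 52.13650055969307, 'cx': 316.7667565834651, 'cy': 239.4310631595104, 'R': array([[ 0.71234103,  0.70183041, -0.00208057],
       [ 0.5487483 , -0.55880961, -0.62177739],
       [-0.43754492,  0.44177584, -0.78319126]]), 't': array([-0.34655278, -0.33232181,  1.313079  ])}
top {'vertical_fov': 56.50723118155864, 'cx': 318.9883069015161, 'cy': 243.0883546274865, 'R': array([[-0.01332855, -0.99976174,  0.01728628],
       [-0.99087478,  0.01088719, -0.13434519],
       [ 0.13412499, -0.01891917, -0.99078381]]), 't': array([-0.08751863,  0.5900673 ,  0.97588163])}
{'vertical_fov': 65.70646984690485, 'cx': 319.21842450589406, 'cy': 239.29942053293888, 'tool_from_camera': array([[ 7.95939664e-04, -9.60883098e-01, -2.76953133e-01,
         7.04762323e-02],
       [ 9.99999539e-01,  6.16235382e-04,  7.35897560e-04,
         6.20968695e-04],
       [-5.36443208e-04, -2.76953591e-01,  9.60883146e-01,
        -1.43488179e-01],
       [ 0.00000000e+00,  0.00000000e+00,  0.00000000e+00,
         1.00000000e+00]])}
```

View pics/top.png

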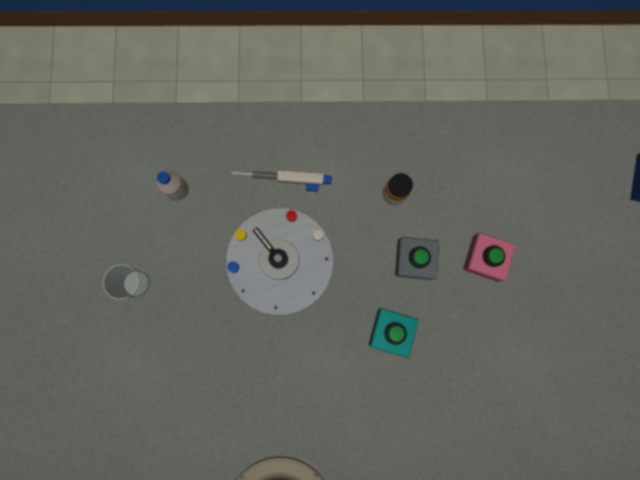

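View pics/scene.png

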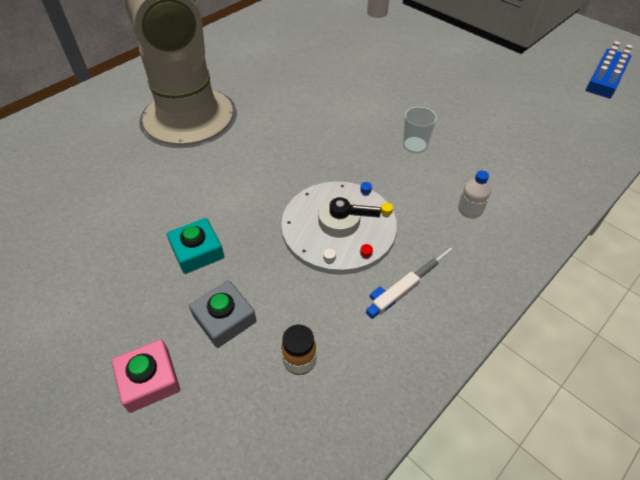

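Top view: valve hub (278,259), with inlets blue (233,267), yellow (241,235), red (292,216) and white (318,234). The lever tip is at (256,231), close to yellow.
- **Could pass for the blue inlet:** bottle cap (164,177) and pipette parts (312,187) and (327,180). I choose (233,267), which is on the plate.
- **Could pass for the start box:** pink (491,257) and turquoise (394,333). I choose the grey one at (418,258).

Beaker is at (125,283).

```bash
cat > h.py <<'E'
from workcell import *
import cv2,numpy as np
def K(n):
    c=get_calibration(n);f=240/np.tan(np.radians(c["vertical_fov"]/2));return c,f
def ray(n,p):
    c,f=K(n);R,t=np.array(c["R"]),np.array(c["t"])
    return -R.T@t, R.T@np.array([(p[0]-c["cx"])/f,(p[1]-c["cy"])/f,1])
def plane(n,p,z):
    o,d=ray(n,p);return o+d*(z-o[2])/d[2]
def tri(p,q):
    a,d=ray("top",p);b,e=ray("scene",q)
    s=np.linalg.lstsq(np.c_[d,-e],b-a,rcond=None)[0]
    return (a+d*s[0]+b+e*s[1])/2,np.linalg.norm(a+d*s[0]-b-e*s[1])
def proj(n,X):
    c,f=K(n);v=c["R"]@np.array(X)+c["t"];return np.array([c["cx"]+f*v[0]/v[2],c["cy"]+f*v[1]/v[2]])
def blob(im,p,lo,hi,r=14):
    h=cv2.cvtColor(im,cv2.COLOR_BGR2HSV);m=cv2.inRange(h,lo,hi);w=np.zeros_like(m);cv2.circle(w,p,r,255,-1)
    M=cv2.moments(m&w,True);return (M["m10"]/M["m00"],M["m01"]/M["m00"]),M["m00"]
E
python3 - <<'E'
from h import *
T=cv2.imread("pics/top.png");S=cv2.imread("pics/scene.png")
rng={"blue":((105,120,60),(130,255,255)),"yellow":((20,120,80),(35,255,255)),"red":((0,150,80),(8,255,255)),"green":((50,120,40),(75,255,255)),"white":((0,0,165),(180,45,255))}
tp={"blue":(233,267),"yellow":(241,235),"red":(292,216),"white":(318,234),"green":(420,257)}
sp={"blue":(366,188),"yellow":(387,209),"red":(366,250),"white":(330,255),"green":(220,305)}
P={}
for k in tp:
    r=9 if k!="green" else 16
    a,A=blob(T,tp[k],*rng[k],r);b,B=blob(S,sp[k],*rng[k],r)
    X,e=tri(a,b);P[k]=plane("top",a,.045)
    print(k,np.round(a,1),A,np.round(b,1),B,X.round(4),round(e,4),P[k].round(4),plane("scene",b,.045).round(4))
# circle through ports
from scipy.optimize import least_squares
Q=np.array([P[k][:2] for k in("blue","yellow","red","white")])
s=least_squares(lambda v:np.linalg.norm(Q-v,axis=1)-.105,Q.mean(0)-[.05,0]);c=s.x
print("centre",c,s.fun,np.degrees(np.arctan2(*(Q-c).T[::-1])))
print("hub",plane("top",(278,258.5),.076),"tip",plane("top",(256,231),.072))
for n,q in(("beaker",(123,283)),("bottlecap",(164,177)),("jar",(401,185))):print(n,plane("top",q,{"beaker":.045,"bottlecap":.11,"jar":.085}[n]))
c1=cv2.resize(T[200:320,210:450],None,fx=3,fy=3,interpolation=cv2.INTER_CUBIC);cv2.imwrite("pics/crop.png",c1)
E
```

```text
blue [232.6 266.6] 84.0 [365.8 187.4] 114.0 [0.5386 0.1021 0.0355] 0.0014 [0.5373 0.0999 0.045 ] [0.5446 0.0951 0.045 ]
yellow [240.1 234.2] 95.0 [386.4 208.7] 130.0 [0.6123 0.0854 0.0354] 0.0004 [0.6106 0.0838 0.045 ] [0.6172 0.0782 0.045 ]
red [291.1 215.3] 75.0 [366.2 250.2] 131.0 [ 0.6551 -0.0308  0.0366] 0.0014 [ 0.653  -0.0317  0.045 ] [ 0.6593 -0.0355  0.045 ]
white [317.7 234.8] 29.0 [330.4 253.3] 186.0 [ 0.6099 -0.0902  0.0401] 0.0051 [ 0.6074 -0.092   0.045 ] [ 0.6139 -0.0909  0.045 ]
green [420.7 256.4] 208.0 [219.5 302.2] 295.0 [ 0.5545 -0.3197  0.0608] 0.0023 [ 0.5555 -0.3246  0.045 ] [ 0.5459 -0.3146  0.045 ]
centre [ 0.55177467 -0.00350618] [-6.06894289e-04  2.43930078e-04  3.82195906e-05 -4.83199195e-04] [ 97.95588583  56.00719662 -15.55980476 -57.84033757]
hub [ 0.55120985 -0.00410496  0.076     ] tip [0.61316285 0.04462271 0.072     ]
beaker [0.50365498 0.34213313 0.045     ]
bottlecap [0.72654951 0.23786473 0.11      ]
jar [ 0.71118221 -0.27782014  0.085     ]
```

View pics/crop.png

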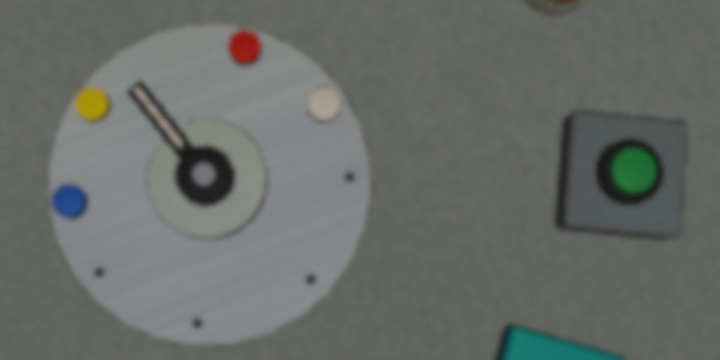

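The crop confirms the choices: the blue cap is on the plate beside yellow and the button is on the grey box. The valve's centre is about (0.5515,-0.004), the lever is at about 38° and blue is at about 98°, so it has to turn 60° counter-clockwise. Next I move above the lever's clockwise side with the fingers shut.

Emit:
arm_command --series '[0,0,0,-0.0312,-0.0252,0.0044,0,0,0,0,-0.0312,-0.0252,0.0044,0,0,0,0,-0.0312,-0.0252,0.0044,0,0,0,0,-0.0312,-0.0252,0.0044,0,0,0,0,-0.0312,-0.0252,0.0044,0,0,0,0,-0.0312,-0.0252,0.0044,0,0,0,0,-0.0312,-0.0252,0.0044,0,0,0,0,-0.0312,-0.0252,0.0044,0,0,0,0,-0.0312,-0.0252,0.0044,0,0,0,0,-0.0312,-0.0252,0.0044,0,0,0,0,-0.0312,-0.0252,0.0044,0,0,0,0,-0.0312,-0.0252,0.0044,0,0,0,0,-0.0312,-0.0252,0.0044,0,0,0,0,-0.0312,-0.0252,0.0044,0,0,0,0,-0.0312,-0.0252,0.0044,0,0,0,0,-0.0312,-0.0252,0.0044,0,0,0,0,-0.0312,-0.0252,0.0044,0,0,0,0,-0.0312,-0.0252,0.0044,0]'

```text
clock: 1.9
eef_pos: [0.6241, 0.003, 0.1517]
ee_rot: [-3.141, -0.0, 2.699]
contact_force: [-0.1, 0.1, 0.2]
gripper_width: -0.002
finger_force: 0.0
```

Emit:
arm_command --series '[0,0,0.116,0,0,0,0,0,0,0.116,0,0,0,0,0,0,0.116,0,0,0,0,0,0,0.116,0,0,0,0,0,0,0,0,0,0,0,0,0,0,0,0,0,0]'

```text
clock: 2.5
eef_pos: [0.6236, 0.0048, 0.1519]
ee_rot: [-3.141, -0.0, 2.238]
contact_force: [0.4, -0.7, -0.6]
gripper_width: -0.005
finger_force: 0.0
```

```bash
cat >> h.py <<'E'
from scipy.spatial.transform import Rotation as Ro
def wpose():
    o=get_obs();T=np.eye(4);T[:3,:3]=Ro.from_euler("xyz",o["ee_rot"]).as_matrix();T[:3,3]=o["eef_pos"];return T
def wplane(p,z,T):
    c=get_calibration("wrist");f=240/np.tan(np.radians(c["vertical_fov"]/2))
    u=np.array([p[0]-c["cx"],p[1]-c["cy"]]);r=np.linalg.norm(u);a=r/f
    d=np.r_[u/max(r,1e-9)*np.sin(a),np.cos(a)];M=T@np.array(c["tool_from_camera"])
    o=M[:3,3];d=M[:3,:3]@d;return o+d*(z-o[2])/d[2]
def shot(n,name):
    T=wpose();cv2.imwrite(f"pics/{name}.png",cv2.cvtColor(snapshot(n),cv2.COLOR_RGB2BGR));np.save(f"pics/{name}.npy",T);return T
E
python3 - <<'E'
from h import *
print(shot("wrist","w1").round(4),get_obs()["gripper_width"],get_obs()["clock"],np.degrees(get_obs()["ee_rot"]))
E
```

```text
[[-6.191e-01  7.853e-01 -3.000e-04  6.236e-01]
 [ 7.853e-01  6.191e-01 -3.000e-04  4.800e-03]
 [ 0.000e+00 -4.000e-04 -1.000e+00  1.519e-01]
 [ 0.000e+00  0.000e+00  0.000e+00  1.000e+00]] -0.003909635486658487 2.55 [-1.79982552e+02 -3.99157060e-03  1.28240531e+02]
```

View pics/w1.png

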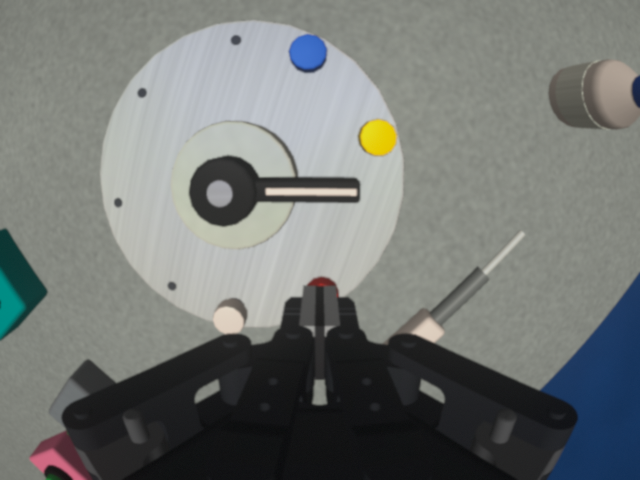

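The wrist view is clear: hub (219,193), white lever line (266,192) to (356,190), blue cap (308,53), yellow cap (378,138), with the finger below the lever.

```bash
cat >> h.py <<'E'
def lever(name,blue,line,yellow=None):
    im=cv2.imread(f"pics/{name}.png");T=np.load(f"pics/{name}.npy")
    b,_=blob(im,blue,(105,120,60),(130,255,255),28);B=wplane(b,.045,T)
    print("blue",np.round(b,1),B.round(4))
    if yellow:
        y,_=blob(im,yellow,(20,120,80),(35,255,255),28);print("yel",wplane(y,.045,T).round(4))
    m=cv2.cvtColor(im,cv2.COLOR_BGR2GRAY);w=np.zeros_like(m);cv2.line(w,*line,255,7)
    ys,xs=np.where((m>140)&(w>0));W=np.array([wplane(p,.072,T)[:2] for p in zip(xs,ys)])
    vx,vy,x0,y0=cv2.fitLine(W.astype(np.float32),cv2.DIST_L2,0,1e-4,1e-4).ravel()
    q0=np.array([x0,y0]);d=np.array([vx,vy]);
    return B,q0,d,len(xs)
E
python3 - <<'E'
from h import *
B,q,d,n=lever("w1",(308,53),((266,192),(356,190)),(378,138))
T=np.load("pics/w1.npy");H=wplane((219.5,193),.076,T);print("hub",H.round(4),"line",q,d,n,"ang",np.degrees(np.arctan2(d[1],d[0]))%180)
c=np.array([.5518,-.0037]);
for C in(c,H[:2]):
    v=B[:2]-C;print("blue",np.linalg.norm(v),np.degrees(np.arctan2(v[1],v[0])),"perp off axis",d[0]*(C-q)[1]-d[1]*(C-q)[0])
print("tip",wplane((358,190),.072,T))
E
```

```text
blue [307.6  52.4] [0.5391 0.1004 0.045 ]
yel [0.6115 0.0842 0.045 ]
hub [ 0.5534 -0.0036  0.076 ] line [0.5969219  0.03057246] [0.79118127 0.61158174] 636 ang 37.703964
blue 0.10489372170298271 96.96113174943582 perp off axis 0.00048001093263017047
blue 0.10496858011595205 97.84977987193723 perp off axis -0.0004056766471927896
tip [0.6192966  0.04926288 0.072     ]
```

Emit:
arm_command --series '[0,0,0,0,0,0.023,0,0,0,0,0,0,0.023,0,0,0,0,0,0,0.023,0,0,0,0,0,0,0.023,0,0,0,0,0.004,0,0,0,0,0,0,0.004,0,0,0,0,0,0,0.004,0,0,0,0,0,0,0.003,0,0,0,0,0,0,0,0,0,0]'

```text
clock: 3.45
eef_pos: [0.6147, 0.0172, 0.0611]
ee_rot: [3.14, 0.0, 2.236]
contact_force: [0.7, -0.2, 0.0]
gripper_width: 0.002
finger_force: 0.0
```

Emit:
arm_command --series '[0,0,-0.07,0.0043,0.0014,0,0,0,0,-0.07,0.0043,0.0014,0,0,0,0,-0.07,0.0043,0.0014,0,0,0,0,-0.07,0.0043,0.0014,0,0,0,0,-0.07,0.0043,0.0014,0,0,0,0,-0.07,0.0043,0.0014,0,0]'

```text
clock: 4.05
eef_pos: [0.602, 0.0392, 0.0609]
ee_rot: [3.141, 0.002, 2.657]
contact_force: [0.5, -1.1, -0.1]
gripper_width: -0.002
finger_force: 1.2
```

```bash
cat >> h.py <<'E'
def st(c=np.array([.5527,-.0037])):
    T=wpose();th=np.arctan2(T[1,1],T[0,1]);v=T[:2,3]-c
    print("tool th",np.degrees(th).round(2),"tang",(v@T[:2,0]).round(4),"rad",(v@T[:2,1]).round(4),"z",T[2,3].round(4),"F",get_obs()["contact_force"].round(1),get_obs()["clock"])
E
python3 - <<'E'
from h import *
st();shot("wrist","w2")
E
```

```text
tool th 62.24 tang -0.0237 rad 0.0609 z 0.0609 F [ 0.5 -1.1 -0.1] 4.05
```

View pics/w2.png

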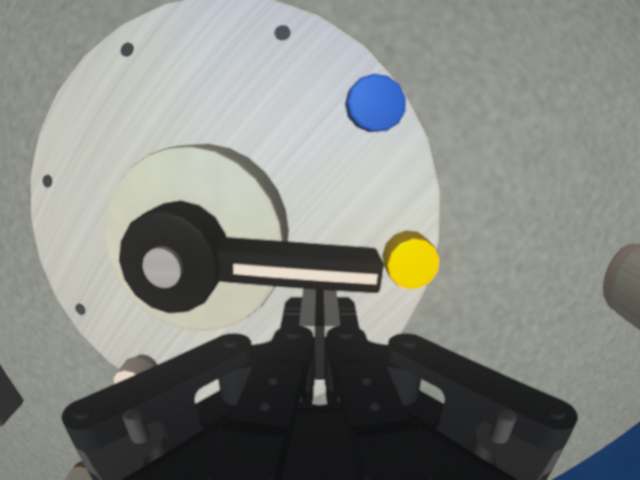

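The lever line runs (235,269) to (377,279), the blue cap is at (376,102), and the finger sits right behind the lever.

Run:
```python
from h import *
B,q,d,n=lever("w2",(376,102),((238,269),(374,279)),(411,260))
T=np.load("pics/w2.npy");H=wplane((162,267),.076,T);print(H.round(4))
c=np.array([.5527,-.0037])
print(np.degrees(np.arctan2(d[1],d[0]))%180,n,d[0]*(c-q)[1]-d[1]*(c-q)[0])
for C in (c,H[:2]):
    v=B[:2]-C;print(np.degrees(np.arctan2(v[1],v[0])),np.linalg.norm(v))
```

```text
blue [376.  102.1] [0.5382 0.1007 0.045 ]
yel [0.6094 0.0842 0.045 ]
[ 0.554  -0.0044  0.076 ]
57.857414 1266 0.0007913432380348834
97.8862864870273 0.10540697249659864
98.51462853129554 0.10624802887851337
```

Emit:
arm_command --series '[0,0,-0.066,0.004,0.0016,0,0,0,0,-0.066,0.004,0.0016,0,0,0,0,-0.066,0.004,0.0016,0,0,0,0,-0.066,0.004,0.0016,0,0,0,0,-0.066,0.004,0.0016,0,0,0,0,-0.066,0.004,0.0016,0,0,0,0,-0.066,0.004,0.0016,0,0,0,0,-0.066,0.004,0.0016,0,0,0,0,-0.066,0.004,0.0016,0,0,0,0,0,0,0,0,0]'

```text
clock: 5.1
eef_pos: [0.5698, 0.0612, 0.0606]
ee_rot: [-3.141, 0.001, -3.035]
contact_force: [-0.3, 1.0, 0.8]
gripper_width: 0.003
finger_force: 0.0
```

Run:
```python
from h import *
st();shot("wrist","w3")
```

```text
tool th 96.13 tang -0.0239 rad 0.0627 z 0.0606 F [-0.3  1.   0.8] 5.1
```

View pics/w3.png

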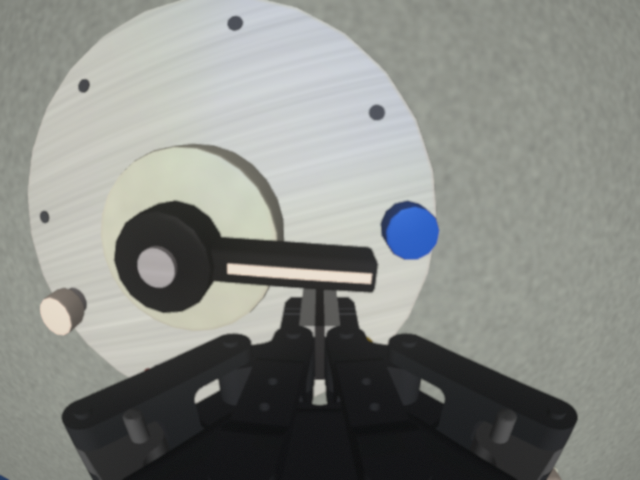

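The lever line runs (228,269) to (372,278) and blue is at (410,231), so a few degrees remain.

Run:
```python
from h import *
B,q,d,n=lever("w3",(410,231),((232,269),(368,278)))
T=np.load("pics/w3.npy");H=wplane((156.5,267),.076,T);print(H.round(4))
c=np.array([.5527,-.0037])
print(np.degrees(np.arctan2(d[1],d[0]))%180,n,d[0]*(c-q)[1]-d[1]*(c-q)[0])
# hole fixes on plate top z=.02 opposite ports: give circle centre
W=np.array([wplane(p,.02,T)[:2] for p in((235,23),(84,86),(376.5,112),(44.5,216.5))])
print(W.round(4))
for C in (c,H[:2]):
    v=B[:2]-C;print(np.degrees(np.arctan2(v[1],v[0])),np.linalg.norm(v))
```

```text
blue [410.3 230.8] [0.5372 0.0998 0.045 ]
[ 0.5548 -0.004   0.076 ]
92.289955 1268 -0.00174323228120869
[[ 0.4458  0.0064]
 [ 0.4782 -0.0803]
 [ 0.4852  0.0811]
 [ 0.5565 -0.1116]]
98.49648168139777 0.10468537144147198
99.62830596335056 0.10531428049205456
```

Emit:
arm_command --series '[0,0,-0.033,0.002,0.0008,0,0,0,0,-0.033,0.002,0.0008,0,0,0,0,-0.032,0.002,0.0008,0,0,0,0,0,0,0,0,0,0,0,0,0,0,0,0]'

```text
clock: 5.65
eef_pos: [0.563, 0.0631, 0.0601]
ee_rot: [3.141, -0.0, -2.937]
contact_force: [1.0, -0.3, -0.4]
gripper_width: -0.001
finger_force: 0.4
```

Emit:
arm_command --series '[0,0,0,-0.008,0,0,0,0,0,0,-0.015,0,0,0,0,0,0,-0.015,0,0,0,0,0,0,0,0,-0.025,0,0,0,0,0,0,-0.025,0,0,0,0,0,0,-0.025,0,0,0,0,0,0,-0.025,0,0,0,0,0,0,0,0]'

```text
clock: 6.45
eef_pos: [0.6023, 0.0712, 0.1632]
ee_rot: [3.142, 0.005, -2.937]
contact_force: [-0.2, -0.5, -0.9]
gripper_width: 0.001
finger_force: 0.0
```

Run:
```python
from h import *
st();shot("wrist","w4")
```

```text
tool th 101.74 tang -0.0638 rad 0.0633 z 0.1632 F [-0.2 -0.5 -0.9] 6.45
```

View pics/w4.png

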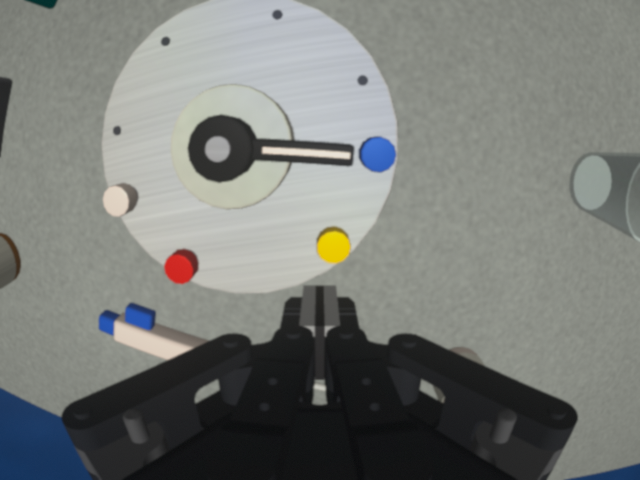

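The lever line runs (262,151) to (350,155) and blue is at (378,154), so it is nearly aligned. I'll measure it using all four inlets.

```bash
cat > m.py <<'E'
from h import *
from scipy.optimize import least_squares
def valve(name,pb,py,pr,pw,line):
    B,q,d,n=lever(name,pb,line);T=np.load(f"pics/{name}.npy");im=cv2.imread(f"pics/{name}.png")
    Q=[B]
    for p,lo,hi in((py,(20,120,80),(35,255,255)),(pr,(0,150,80),(8,255,255))):
        Q.append(wplane(blob(im,p,lo,hi,22)[0],.045,T))
    Q.append(wplane(pw,.045,T));Q=np.array(Q)[:,:2];A=np.radians([78,36,-36,-78])
    f=lambda v:(v[:2]+.105*np.c_[np.cos(A+v[2]),np.sin(A+v[2])]-Q).ravel()
    s=least_squares(f,[.5527,-.0037,.35]);c=s.x[:2]
    la=np.degrees(np.arctan2(d[1],d[0]))%180
    print("axis",c.round(4),"target",np.degrees(s.x[2])+78,"res mm",(s.fun*1e3).round(1),"lever",la,n,"offaxis",d[0]*(c-q)[1]-d[1]*(c-q)[0])
    v=B[:2]-q;print("blue off lever line mm",(d[0]*v[1]-d[1]*v[0])*1e3)
E
python3 - <<'E'
from m import *
valve("w4",(378,154),(334,246),(181,267),(116.5,200),((262,151),(350,155)))
# top view line too
cv2.imwrite("pics/t2.png",cv2.cvtColor(snapshot("top"),cv2.COLOR_RGB2BGR))
valve("w1",(308,53),(378,138),(322,285),(229,320),((266,192),(356,190)))
E
```

```text
blue [377.2 153.8] [0.5383 0.1004 0.045 ]
axis [ 0.5525 -0.0025] target 98.42163686290709 res mm [-1.2  1.   0.1  0.9  1.3 -1.2 -0.2 -0.7] lever 98.000694 623 offaxis -0.001431824393011173
blue off lever line mm -1.1750501045233044
blue [307.6  52.4] [0.5397 0.0999 0.045 ]
axis [ 0.5524 -0.0011] target 98.69184965710643 res mm [-3.2  2.8 -2.   3.   7.1 -7.6 -1.9  1.8] lever 37.712162 636 offaxis 0.002990585833408544
blue off lever line mm 90.61891304492941
```

The lever is at 98.0°. The estimates of blue's direction run from 97.9° to 98.4°, so it is about on the middle. I move above the button, then check again from the top camera.

Emit:
arm_command --series '[0,0,0.14,0,0,0,0,0,0,0.14,0,0,0,0,0,0,0.14,0,0,0,0,0,0,0.14,0,0,0,0,0,0,0.14,0,0,0,0,0,0,0.14,0,0,0,0,0,0,0,-0.0161,-0.0286,0.003,0,0,0,0,-0.0161,-0.0286,0.003,0,0,0,0,-0.0161,-0.0286,0.003,0,0,0,0,-0.0161,-0.0286,0.003,0,0,0,0,-0.0161,-0.0286,0.003,0,0,0,0,-0.0161,-0.0286,0.003,0,0,0,0,-0.0161,-0.0286,0.003,0,0,0,0,-0.0161,-0.0286,0.003,0,0,0,0,-0.0161,-0.0286,0.003,0,0,0,0,-0.0161,-0.0286,0.003,0,0,0,0,-0.0161,-0.0286,0.003,0,0,0,0,-0.0161,-0.0286,0.003,0,0,0,0,0,0,0,0]'

```text
clock: 8.45
eef_pos: [0.55, -0.3256, 0.1221]
ee_rot: [-3.138, -0.002, 2.5]
contact_force: [-1.2, -0.3, -0.9]
gripper_width: -0.001
finger_force: 0.0
```

Run:
```python
from h import *
T=shot("wrist","w5");shot("top","t3");print(T.round(4))
w=cv2.imread("pics/w5.png");t=cv2.imread("pics/t3.png")
cv2.imwrite("pics/both.png",np.hstack([cv2.resize(w,(400,300)),cv2.resize(t[200:320,210:370],(400,300),interpolation=cv2.INTER_CUBIC)]))
```

```text
[[-0.8013  0.5982 -0.0032  0.55  ]
 [ 0.5982  0.8013 -0.0017 -0.3256]
 [ 0.0015 -0.0033 -1.      0.1221]
 [ 0.      0.      0.      1.    ]]
```

View pics/both.png

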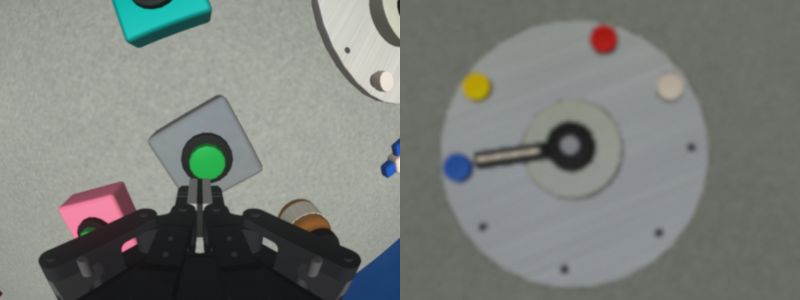

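Wrist (left): the green button on the grey box is at about (207,161), which is (331,258) full size, just ahead of the finger. Top (right): the lever line points at blue. I'll put numbers on both.

Run:
```python
from h import *
w=cv2.imread("pics/w5.png");t=cv2.imread("pics/t3.png");T=np.load("pics/w5.npy")
g,A=blob(w,(331,258),(50,120,40),(75,255,255),45)
a=T[:3,3]
for z in(.055,.06,.065):
    X=wplane(g,z,T);print("btn",z,X.round(4),"tool d",(T[:3,:3].T@(X-a)).round(4))
# top: white line of lever, px = 210+u/2.5, 200+v/2.5
p=lambda u,v:(210+u/2.5,200+v/2.5)
m=cv2.cvtColor(t,cv2.COLOR_BGR2GRAY).astype(float);k=np.zeros(m.shape,np.uint8)
cv2.line(k,tuple(map(round,p(484,158))),tuple(map(round,p(538,151))),255,3) if 0 else None
P1,P2=np.array(p(84,158)),np.array(p(138,151))
pts=[]
n=np.array([-(P2-P1)[1],(P2-P1)[0]]);n/=np.linalg.norm(n)
s=np.arange(-2,2.01,.1)
for f in np.linspace(0,1,20):
    q=P1+f*(P2-P1);S=q+s[:,None]*n
    v=cv2.remap(m.astype(np.float32),S[:,0].astype(np.float32),S[:,1].astype(np.float32),cv2.INTER_CUBIC).ravel()
    v=np.clip(v-v.min()-.4*np.ptp(v),0,None);pts.append(plane("top",q+n*(v@s/v.sum()),.072)[:2])
pts=np.array(pts,np.float32);vx,vy,x0,y0=cv2.fitLine(pts,cv2.DIST_L2,0,1e-4,1e-4).ravel()
la=np.degrees(np.arctan2(vy,vx))%180;c=np.array([.5515,-.0038]);d=np.array([np.cos(np.radians(la)),np.sin(np.radians(la))])
b,_=blob(t,tuple(map(round,p(58,168))),(105,120,60),(130,255,255),9);B=plane("top",b,.045)[:2]
mid=pts.mean(0);print("lever",la,"via axis",np.degrees(np.arctan2(*(mid-c)[::-1])),"blue off line mm",1e3*(d[0]*(B-mid)[1]-d[1]*(B-mid)[0]),B,np.degrees(np.arctan2(*(B-c)[::-1])))
```

```text
btn 0.055 [ 0.5561 -0.3207  0.055 ] tool d [-0.002   0.0079  0.0671]
btn 0.06 [ 0.5546 -0.3198  0.06  ] tool d [-0.0003  0.0077  0.0621]
btn 0.065 [ 0.5532 -0.3189  0.065 ] tool d [0.0014 0.0075 0.0571]
lever 97.70938 via axis 95.95971279661765 blue off line mm 1.7810172045021566 [0.53727172 0.09985486] 97.8159115971123
```

Lever direction is 97.7–98.0° and blue is 97.8–98.4°, so it is within about 1 mm of the middle. Now I press the button.

Emit:
arm_command --series '[0,0,0,0,0.0077,0.012,0,0,0,0,0,0,0.015,0,0,0,0,0,0,0.015,0,0,0,0,0,0,0.01,0,0,0,0,0,0,0.004,0,0,0,0,0,0,0.002,0,0,0,0,0,0,0,0]'

```text
clock: 9.25
eef_pos: [0.557, -0.3139, 0.0661]
ee_rot: [-3.142, -0.0, 2.507]
contact_force: [-1.0, 0.2, 1.7]
gripper_width: -0.002
finger_force: 1.0
```

Emit:
arm_command --series '[0,0,0,0,0,0.002,0,0,0,0,0,0,0.002,0,0,0,0,0,0,0,0]'

```text
clock: 9.55
eef_pos: [0.5573, -0.3142, 0.0624]
ee_rot: [3.141, 0.001, 2.507]
contact_force: [-1.7, 1.0, 4.6]
gripper_width: -0.002
finger_force: 2.0
```

Emit:
arm_command --series '[0,0,0,0,0,0.002,0,0,0,0,0,0,0,0]'

```text
clock: 9.75
eef_pos: [0.5573, -0.3142, 0.0611]
ee_rot: [3.142, 0.001, 2.507]
contact_force: [-2.3, 1.5, 10.4]
gripper_width: -0.003
finger_force: 5.4
```

Emit:
arm_command --series '[0,0,0,0,0,0.002,0,0,0,0,0,0,0,0]'

```text
clock: 9.95
eef_pos: [0.5574, -0.3142, 0.0607]
ee_rot: [3.141, 0.002, 2.507]
contact_force: [-6.7, 4.8, 28.1]
gripper_width: -0.001
finger_force: 14.0
```

The force jumped to 28 N with almost no further travel, so the button is fully down. Next I lift off and check.

Emit:
arm_command --series '[0,0,0,0,0,-0.005,0,0,0,0,0,0,-0.01,0,0,0,0,0,0,-0.02,0,0,0,0,0,0,-0.03,0,0,0,0,0,0,-0.03,0,0,0,0,0,0,0,0,0,0,0,0,0,0,0]'

```text
clock: 10.65
eef_pos: [0.5574, -0.3144, 0.1539]
ee_rot: [3.141, 0.002, 2.507]
contact_force: [-0.2, 0.1, -0.8]
gripper_width: 0.004
finger_force: 0.0
```

Run:
```python
from h import *
T=shot("wrist","w6");shot("top","t4");print(T[:3,3],get_obs()["contact_force"])
w=cv2.imread("pics/w6.png");t=cv2.imread("pics/t4.png")
cv2.imwrite("pics/both2.png",np.hstack([cv2.resize(w,(400,300)),cv2.resize(t[200:320,210:370],(400,300),interpolation=cv2.INTER_CUBIC)]))
a=cv2.imread("pics/t3.png")[200:320,210:370].astype(int);print("valve diff",abs(a-t[200:320,210:370]).max())
```

```text
[ 0.55738495 -0.31438089  0.15387764] [-0.19894208  0.59790355 -0.47403012]
valve diff 6
```

View pics/both2.png

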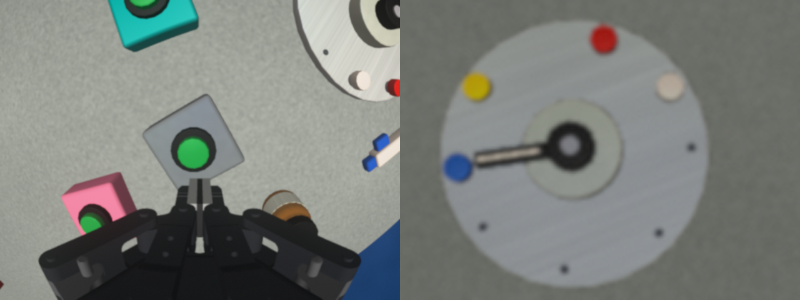

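The button at (193,150) in the left half is up and clear of the finger, and the lever on the right still points at blue at (458-400,168), unchanged.

```bash
python3 -c "from workcell import *;print(sign_off())"
```

```text
the job is handed in; nothing more can be done
None
```

The job is handed in: I pushed the lever round to the middle of the blue inlet (within about 1° by the cameras), then pressed the green start button to its stop and let it come back up, touching nothing else, in about 11 s.

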